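# Case up a round-plate bathroom thumbturn

## Robot

A 6-joint arm with a two-finger parallel gripper is mounted at the origin on the work surface. World frame = base frame: x ahead of the robot, y to its left, z up, the work surface at z = 0. Lengths are in m, angles in degrees, forces in N, time in s.
With the tool pointing down it reaches from about 0.325 to 0.85 m from the base axis. Payload 15.5 kg.
Tool frame: the origin (TCP) lies at the very end of the fingers, on their centre line; the grasp point (between the pads) lies arm.grip_depth behind it (arm.grip_depth is the distance from the TCP to the grasp point, in m); z points along the fingers, y is the direction in which the jaws open and shut (so a half turn about z gives the same grasp; the last joint's range is limited). The gripper opens to 91 mm and grips with 3 to 60 N. Pads are 32 mm wide; open, the fingers measure 118 mm over their backs; the gripper's body (76 mm by 178 mm) begins 60 mm behind the grasp point.
Start: joints at [58.929, 28.281, 77.091, -0, 74.628, -5.472], TCP at [0.27, 0.564, 0.214] pointing down, gripper open.
Joint ranges: [-166.48, 166.48], [-47.26, 123.95], [12.59, 153.08], [-70.14, 250.14], [6.76, 159.57], [-176.63, 176.63]. Speed limits (degrees/s): [108.29, 108.29, 147.25, 172.46, 172.46, 172.46].

## Interface

Orientations are given as a 3x3 rotation matrix whose columns are the frame's x, y, z axes.
In Python, from rig import arm gives the robot as it stands. Calls block until the motion is done:
- arm.move_to(position, orientation): joint-space move of the TCP to a pose.
- arm.move_l(position, orientation=None, feed=0.15): straight line of the TCP; orientation=None keeps the orientation; feed is the mean speed in m/s.
- arm.move_joints(angles): joint-space move.
- arm.grip(opening): finger opening in m; the grip force is fixed at half the most; returns when the fingers have stopped.
- arm.sleep(seconds).
- arm.solve_ik(position, orientation): joint angles nearest the present ones, or None.
- arm.snapshot(name): name is "side" or "top" or "wrist"; returns the picture (400x640x3 uint8, red, green, blue); there is no depth.
- arm.get_calibration(name): a dict with "intrinsics" (3x3 intrinsics, pixels), "k1" (the pictures are not rectified: a ray, as slopes to the right and down, at radius r is drawn at 1 + k1 r^2 times it, then the intrinsics apply), "cam_to_world" (4x4, takes a point from camera to world coordinates). Camera axes: x right, y down, z forward; pixel columns grow to the right and rows downward; lengths in m; the calibration is good to about 2 mm. A picture is of the moment at which its call begins: read the wrist's pose just before it. get_calibration takes no time and is no camera call; for the wrist camera it gives the pose at the moment of the call.
A pose or a line that the arm cannot do raises arm.Unreachable and nothing moves.
- arm.sign_off(): hands the job in, once; it reports no verdict.
Readings, each from a call of its own:
- arm.current_t(): time.
- arm.current_joint_positions(): joint angles.
- arm.current_dq(): joint speeds.
- arm.current_tau(): joint torques, N m.
- arm.current_ee_pos(): TCP position.
- arm.current_tool_rot(): TCP orientation.
- arm.current_force(): force on the tool from outside, world axes, zero at the start.
- arm.current_torque(): the same for the moment, N m.
- arm.current_width(): finger opening in m.
Only numpy, scipy, OpenCV 4.12 (cv2) and the standard library are available. Lean on these libraries where they do the work, as an engineer would, in place of code of your own. Each camera call takes 0.05 s, during which the arm holds its last target.

## Task

At the packing bench of a door-hardware store: open the hinged case right up, stand the thumbturn with the round base plate inside it, base down and turn-piece up, let go, and shut the lid fully over it. Leave its square-plate twin where it lies.

Things in the scene. Friction and masses are not known exactly. Their poses are not given: they have to be found in the camera images.
- case: Lower half of a dark grey square clamshell, fixed to the bench. Origin: centre of its underside; x points from the front (tab) edge to the hinge edge, z up. A 150x150x4 mm metal foot carries a 140x140 mm tray, walls 4 mm, clear inside 132x132 mm, inner floor 8 mm and rim 34 mm above the bench. Hinge line: along y at x=+70, z=34.5 mm.
- case_lid (a joint): Lid angle in rad: 0 shut, 1.57 upright, stop at 1.9; starts at 0 to 0.25. The lid is a hollow shell 140x140x30 mm, walls 4 mm; the shut case is 64.5 mm high, 52 mm clear inside. The stiff hinge keeps the lid wherever it is left; about 2 N at the tab swings it.
- lid_tab (a point): Centre of the one grip tab outside the lid: a disc of 24 mm diameter on a short stem, 14 mm thick along the case's y, to be pinched on its two flat faces; it can pivot between the fingers. Lid shut: at x=-48, y=0, z=92.5 mm in the case's frame, 28 mm above the lid's top; as the lid opens it swings about the hinge line, up and to +x.
- thumbturn: Loose satin-steel bathroom thumbturn, about 150 g, standing on its ROUND base plate, 56 mm across, 9 mm thick. An upright flat turn-piece rises from the plate's middle: 34 mm long along x, 12 mm thick along y, from 13 mm to its top at 42 mm above the underside. Origin: centre of the underside; z up.
- square_turn: The twin that stays: same steel turn-piece (34 x 12 mm, top at 42 mm) but on a SQUARE base plate, 54 x 54 x 9 mm. Origin: centre of the underside.
Mind the look-alikes: they are no part of the job. Leave any red or turquoise look-alike of the thumbturn alone.

How it is judged (in metres and radians):
On the way, in this order (a step that is already met when the one before it is completed fails the run):
1. the lid is opened wide, past 1.2 rad (value of joint case_lid above 1.2 rad), for 0.2 s.
2. the round thumbturn stands upright on the case's inner floor and is released (x of thumbturn in the frame of case between -0.045 and 0.045 m and y of thumbturn in the frame of case between -0.045 and 0.045 m and z of thumbturn in the frame of case below 0.014 m and angle between thumbturn's own z axis and vertical below 0.2 rad and contact force between the fingers and thumbturn below 0.3 N), for 0.2 s.
At the end, for the whole second after the job is handed in: The thumbturn with the round plate stands at rest inside the case on its base (within 0.2 rad of upright, anywhere on the inner floor) and the lid is shut to within 0.06 rad (about 8 mm at its front edge) (x of thumbturn in the frame of case between -0.045 and 0.045 m and y of thumbturn in the frame of case between -0.045 and 0.045 m and z of thumbturn in the frame of case below 0.014 m and angle between thumbturn's own z axis and vertical below 0.2 rad and linear speed of thumbturn below 0.02 m/s and value of joint case_lid below 0.06 rad); the robot touches nothing.
It fails at once if the square-plate thumbturn is shifted by more than 30 mm (distance of square_turn from where it was at the start of the episode above 0.03 m).
It also fails if it takes over 64 s, if anything falls off the work surface, if the arm or the gripper's body presses on something with over 40 N, if the wrist force passes 120 N, or if a joint passes its speed limit or range.

## Working session

There is one attempt and no reset: what is moved stays moved. The work goes in short steps, each a Python script; the robot and the scene stay as the last script left them, time stands still between calls to the robot, and variables do not carry over. Pictures are saved under pics/ and viewed, and the job is handed in when it is done.

```bash
ls; mkdir -p pics; python3 - <<'E'
from rig import arm
import cv2, numpy as np
for n in ["side","top","wrist"]:
    c=arm.get_calibration(n); im=arm.snapshot(n)
    cv2.imwrite(f"pics/{n}0.png",im[:,:,::-1])
    print(n,np.round(c["intrinsics"],1).tolist(),c["k1"],np.round(c["cam_to_world"],3).tolist())
print(arm.current_t(),arm.grip_depth,arm.current_tool_rot().round(3) )
E
```

```text
pics
side [[381.4, 0.0, 324.4], [0.0, 381.4, 203.6], [0.0, 0.0, 1.0]] -0.0145605625369754 [[0.909, -0.257, 0.328, 0.267], [-0.417, -0.543, 0.729, -0.584], [-0.01, -0.8, -0.601, 0.51], [0.0, 0.0, 0.0, 1.0]]
top [[435.3, 0.0, 316.9], [0.0, 435.3, 193.5], [0.0, 0.0, 1.0]] -0.049599694154322596 [[0.08, -0.975, 0.206, 0.313], [-0.997, -0.078, 0.016, -0.065], [0.0, -0.207, -0.978, 1.032], [0.0, 0.0, 0.0, 1.0]]
wrist [[336.6, 0.0, 321.2], [0.0, 336.6, 200.3], [0.0, 0.0, 1.0]] -0.061462281290352395 [[0.433, 0.864, 0.258, 0.198], [0.902, -0.414, -0.125, 0.599], [-0.001, 0.287, -0.958, 0.385], [0.0, 0.0, 0.0, 1.0]]
0.15 0.0188 [[-0.902  0.432 -0.   ]
 [ 0.432  0.902 -0.001]
 [ 0.    -0.001 -1.   ]]
```

View pics/side0.png

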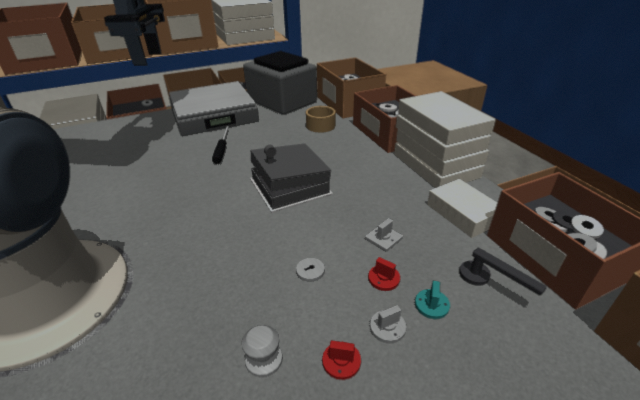

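View pics/top0.png

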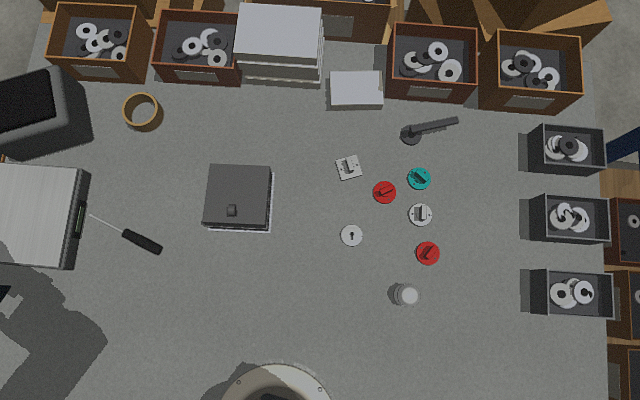

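View pics/wrist0.png

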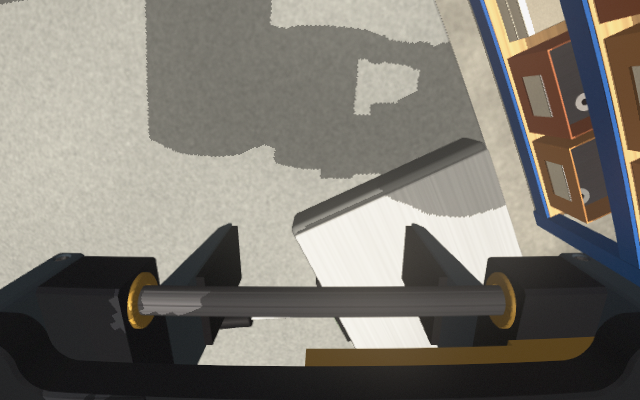

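The round silver thumbturn is at about top (420,215) and side (388,322), and the square twin at top (347,168). The case is at top (238,197), with its tab at (232,210). I'll enlarge both areas.

```bash
cat > h.py <<'E'
import numpy as np, cv2
from rig import arm
def ray(n,uv,c=None):
    c=c or arm.get_calibration(n); K=np.array(c["intrinsics"]);T=np.array(c["cam_to_world"])
    D=np.array([c["k1"],0,0,0,0.])
    p=cv2.undistortPoints(np.array(uv,float).reshape(-1,1,2),K,D).reshape(-1,2)
    d=np.c_[p,np.ones(len(p))]@T[:3,:3].T
    return T[:3,3],d
def onplane(n,uv,z,c=None):
    o,d=ray(n,uv,c); return o+d*((z-o[2])/d[:,2])[:,None]
def tri(uvt,uvs,n1="top",n2="side"):
    o1,d1=ray(n1,uvt);o2,d2=ray(n2,uvs);d1=d1[0];d2=d2[0]
    A=np.c_[d1,-d2];s=np.linalg.lstsq(A,o2-o1,rcond=None)[0]
    a=o1+s[0]*d1;b=o2+s[1]*d2
    return (a+b)/2,np.linalg.norm(a-b)
def proj(n,P,c=None):
    c=c or arm.get_calibration(n); K=np.array(c["intrinsics"]);T=np.linalg.inv(np.array(c["cam_to_world"]))
    return cv2.projectPoints(np.array(P,float).reshape(-1,1,3),cv2.Rodrigues(T[:3,:3])[0],T[:3,3],K,np.array([c["k1"],0,0,0,0.]))[0].reshape(-1,2)
def crop(n,src,x0,y0,w,h,s):
    im=cv2.imread(src)[y0:y0+h,x0:x0+w]
    cv2.imwrite(n,cv2.resize(im,None,fx=s,fy=s,interpolation=cv2.INTER_CUBIC))
E
python3 - <<'E'
from h import *
a=[("top",190,150,100,95),("side",240,135,100,75),("top",380,170,70,100),("side",355,285,75,75)]
ims=[]
for n,x,y,w,h in a:
    im=cv2.imread(f"pics/{n}0.png")[y:y+h,x:x+w]; ims.append(cv2.resize(im,(400,300) if 0 else (int(w*290/h),290),interpolation=cv2.INTER_CUBIC))
def pad(i): return cv2.copyMakeBorder(i,0,0,0,400-i.shape[1],cv2.BORDER_CONSTANT)
ims=[pad(i) for i in ims]
cv2.imwrite("pics/zoom0.png",np.vstack([np.hstack(ims[:2]),np.hstack(ims[2:])]))
E
```

```text
(no output)
```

View pics/zoom0.png

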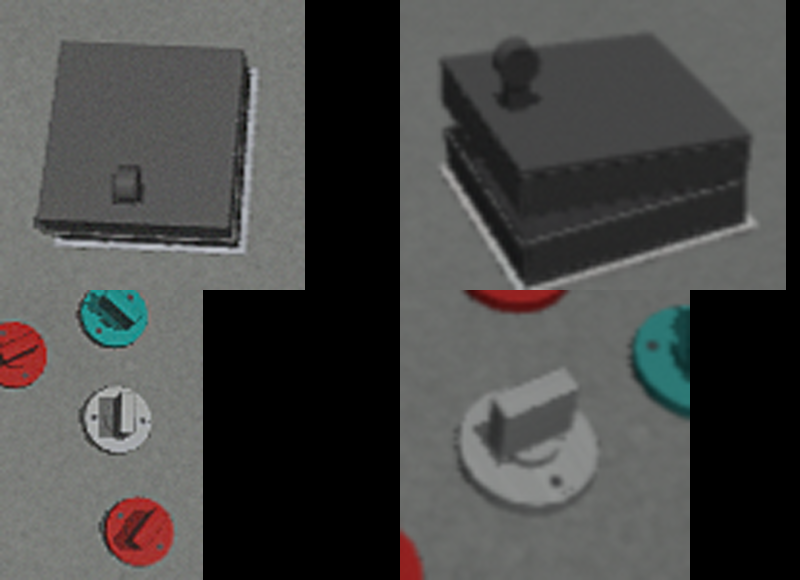

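```bash
python3 - <<'E'
from h import *
f=onplane("side",[(251.1,178.4),(272.3,209.2),(331.7,193.1)],0.004)
print("foot side",f.round(4).tolist(),np.linalg.norm(f[1]-f[0]),np.linalg.norm(f[2]-f[1]), "centre",((f[0]+f[2])/2).round(4))
g=onplane("top",[(270.3,232.6),(273.8,173.0)],0.004); print("foot top right corners",g.round(4).tolist())
# tab
t=(190+127/3.053,150+184/3.053); s=(240+116/3.867,135+63/3.867)
print("tab",tri(t,s), t,s)
# plates
for n,box in [("top",(395,195,50,45)),("side",(360,295,60,50))]:
    im=cv2.imread(f"pics/{n}0.png"); x,y,w,h=box
    hsv=cv2.cvtColor(im[y:y+h,x:x+w],cv2.COLOR_BGR2HSV)
    m=((hsv[...,2]>135)&(hsv[...,1]<60)).astype(np.uint8)
    cs,_=cv2.findContours(m,cv2.RETR_EXTERNAL,cv2.CHAIN_APPROX_NONE); c=max(cs,key=cv2.contourArea)+np.array([[x,y]])
    print(n,cv2.contourArea(c),cv2.fitEllipse(c),cv2.boundingRect(c))
    e=cv2.minEnclosingCircle(c)
    print(e, onplane(n,[e[0]],0.009))
    cv2.imwrite(f"pics/m_{n}.png",m*255)
E
```

```text
foot side [[0.4242, 0.1995, 0.004], [0.4321, 0.0605, 0.004], [0.5745, 0.0597, 0.004]] 0.13922973619016216 0.14248268622312224 centre [0.4993 0.1296 0.004 ]
foot top right corners [[0.4267, 0.0544, 0.004], [0.5726, 0.0607, 0.004]]
tab (array([0.45848188, 0.13108784, 0.10446765]), np.float64(0.0027113173729738055)) (231.59842777595807, 210.26858827382904) (269.9974140160331, 151.29169899146626)
top 366.5 ((420.3330078125, 214.19271850585938), (21.255531311035156, 22.077970504760742), 135.4120330810547) (409, 203, 23, 23)
((420.27777099609375, 214.27777099609375), 11.350042343139648) [[ 0.4981864  -0.29818785  0.009     ]]
side 289.0 ((386.73052978515625, 324.87908935546875), (25.680707931518555, 31.392057418823242), 110.33914184570312) (371, 312, 35, 28)
((387.9020080566406, 323.7412109375), 17.2719783782959) [[ 0.50002981 -0.29742733  0.009     ]]
```

```bash
python3 - <<'E'
from h import *
for n,box in [("top",(195,155,90,85)),("side",(240,140,100,70))]:
    im=cv2.imread(f"pics/{n}0.png"); x,y,w,h=box
    hsv=cv2.cvtColor(im[y:y+h,x:x+w],cv2.COLOR_BGR2HSV)
    m=(hsv[...,2]>140)
    v,u=np.nonzero(m); P=onplane(n,np.c_[u+x,v+y],0.004)[:,:2]
    print(n,len(P), P.min(0),P.max(0))
    r=cv2.minAreaRect((P*1000).astype(np.float32)); print(r)
    # front strip
    F=P[(P[:,0]<0.445)&(P[:,1]>.07)&(P[:,1]<.19)]; R=P[(P[:,1]<0.075)&(P[:,0]>.445)&(P[:,0]<.565)]
    for q,nm in((F,"front"),(R,"right")):
        if len(q)>5:
            l=cv2.fitLine(q.astype(np.float32)*1000,cv2.DIST_HUBER,0,.01,.01).ravel(); print(nm,len(q),l.round(3),np.degrees(np.arctan2(l[1],l[0])))
E
```

```text
top 243 [0.42082644 0.05529581] [0.57498751 0.20378639]
((462.7746276855469, 95.67164611816406), (106.32086181640625, 208.51541137695312), 46.69168472290039)
front 90 [ 3.60000e-02 -9.99000e-01  4.25537e+02  1.30435e+02] -87.94398
right 106 [9.99000e-01 3.30000e-02 5.04949e+02 5.99930e+01] 1.8856521
side 103 [0.4232116  0.05738134] [0.57496021 0.2013417 ]
((467.2528076171875, 96.04623413085938), (101.35233306884766, 203.4894256591797), 48.60306167602539)
front 45 [ 3.60000e-02 -9.99000e-01  4.27134e+02  1.23709e+02] -87.95823
right 39 [9.99000e-01 3.70000e-02 5.02496e+02 6.04940e+01] 2.1420784
```

```bash
python3 - <<'E'
from h import *
a=cv2.imread("pics/top0.png")[200:230,405:437]; b=cv2.imread("pics/side0.png")[300:345,365:412]
cv2.imwrite("pics/zoom1.png",np.hstack([cv2.resize(a,(400,375),interpolation=cv2.INTER_CUBIC),cv2.resize(b,(392,375),interpolation=cv2.INTER_CUBIC)]))
E
```

```text
(no output)
```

View pics/zoom1.png

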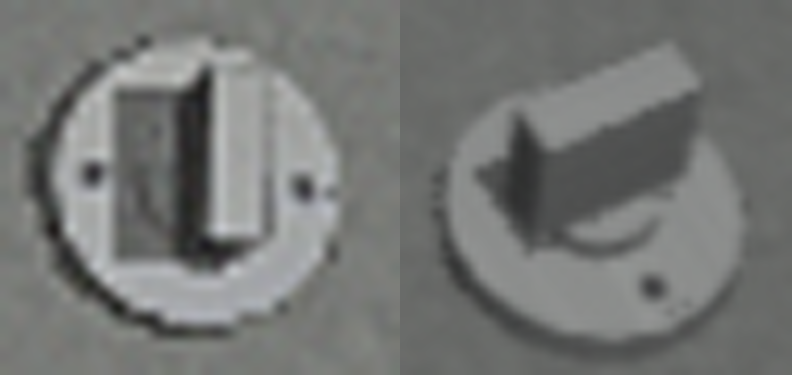

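```bash
python3 - <<'E'
from h import *
t=np.array([(212,62),(272,68),(268,240),(208,235)])/12.5+[405,200]-0.46
s=(np.array([(515,105),(668,42),(702,90),(545,150)])-[400,0])/8.33+[365,300]-0.44
for n,q in(("top",t),("side",s)):
    P=onplane(n,q,0.042)[:,:2]; print(n,P.mean(0).round(4))
    for i in range(4):
        d=P[(i+1)%4]-P[i]; print((np.linalg.norm(d)*1e3).round(1),np.degrees(np.arctan2(d[1],d[0])).round(1))
c=np.array([.4995,.132]);y=np.radians(2)
X=np.array([np.cos(y),np.sin(y)])
R=np.array([[-X[0],-X[1]*-1*-1,0],[0,0,0],[0,0,-1.]])
# two down orientations
for sg in(1,-1):
    x=sg*np.array([X[0],X[1],0]);z=np.array([0,0,-1.]);R=np.c_[x,np.cross(z,x),z]
    for al in np.radians([26.2+5.7,26.2+83]):
        r=.1315;l=.07-r*np.cos(al);h=.0345+r*np.sin(al)
        p=[*(c+X*l),h-arm.grip_depth]; q=arm.solve_ik(p,R); print(sg,np.round(p,3),None if q is None else np.round(q,1))
    print(arm.solve_ik([.498,-.298,.014],R))
E
```

```text
top [ 0.4991 -0.2985]
11.2 -91.3
32.3 -179.7
11.1 89.7
32.5 0.5
side [ 0.4986 -0.2985]
32.2 0.2
11.5 -91.8
32.1 178.4
10.5 89.0
1 [0.458 0.131 0.085] [  8.7  27.3 106.   -0.   46.7  96.7]
1 [0.613 0.136 0.14 ] [ 7.1 32.8 81.6 -0.  65.7 95.1]
[-3.67904913e+01  3.95282652e+01  9.40097523e+01 -2.54444375e-14
  4.64619825e+01  5.12095087e+01]
-1 [0.458 0.131 0.085] [  8.7  27.3 106.   -0.   46.7 -83.3]
-1 [0.613 0.136 0.14 ] [  7.1  32.8  81.6  -0.   65.7 -84.9]
[-3.67904913e+01  3.95282652e+01  9.40097523e+01 -2.54444375e-14
  4.64619825e+01 -1.28790491e+02]
```

```bash
cat >> h.py <<'E'
C=np.array([.4995,.132]);YAW=np.radians(2.0);CX=np.array([np.cos(YAW),np.sin(YAW)])
def down(yaw):  # tool x points opposite to heading yaw (rad)
    x=-np.array([np.cos(yaw),np.sin(yaw),0]);z=np.array([0,0,-1.]);return np.c_[x,np.cross(z,x),z]
def tabpos(th):
    al=np.arctan2(58,118)+th;r=np.hypot(.118,.058)
    return np.array([*(C+CX*(.07-r*np.cos(al))),.0345+r*np.sin(al)])
def tcp(g): return np.array(g)-[0,0,-0]-[0,0,arm.grip_depth]
E
python3 - <<'E'
from h import *
R=down(YAW); p=tcp(tabpos(.10))
arm.move_to(p+[0,0,.10],R); arm.grip(.05)
c=arm.get_calibration("wrist"); im=arm.snapshot("wrist")
cv2.imwrite("pics/w1.png",im[:,:,::-1]); cv2.imwrite("pics/s1.png",arm.snapshot("side")[:,:,::-1])
print(arm.current_t(),arm.current_ee_pos(),p,proj("wrist",[tabpos(.1),tabpos(.1)+[0,0,.012]],c))
E
```

```text
2.75 [0.45791199 0.13052491 0.18519403] [0.4579052  0.13054748 0.08519058] [[320.81604083 205.72546278]
 [320.80145054 210.53204828]]
```

View pics/w1.png

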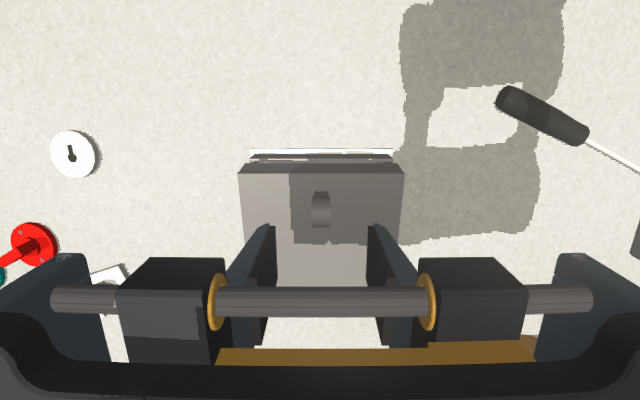

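View pics/s1.png

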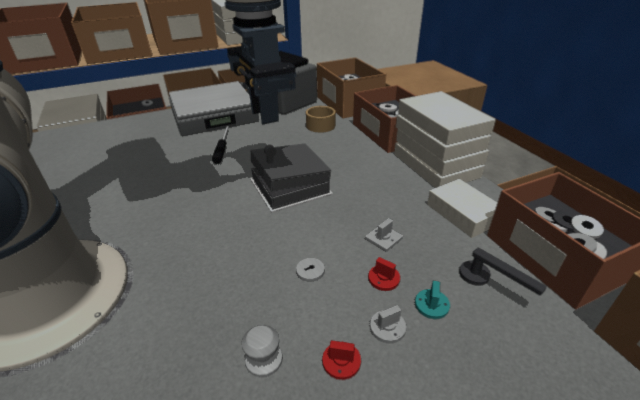

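The wrist view shows the tab at (321,209), within a few pixels of the predicted (321,206), and the lid square-on to the jaws. Next I'll pinch the tab and swing the lid open.

```bash
python3 - <<'E'
from h import *
R=down(YAW); th0=.10
arm.move_l(tcp(tabpos(th0)),R,feed=.15); print(arm.current_force().round(1))
arm.grip(0.0); print("w",arm.current_width(),arm.current_force().round(1),arm.current_t())
for th in np.linspace(th0,1.45,10)[1:]:
    arm.move_l(tcp(tabpos(th)),R,feed=.12)
    f=arm.current_force(); print(round(th,2),f.round(1))
    if np.linalg.norm(f)>45: break
print(arm.current_width(),arm.current_t())
cv2.imwrite("pics/s2.png",arm.snapshot("side")[:,:,::-1])
E
```

```text
[-0.1  0.2 -0.3]
w 0.01354194720823509 [ 0.5 -5.2  1.2] 4.2083
0.25 [-1.5 -5.3  5. ]
0.4 [-0.8 -6.   5.1]
0.55 [-1.2 -5.1  5.1]
0.7 [ 0.3 -5.4  4.4]
0.85 [ 1.  -5.1  2.2]
1.0 [ 0.5 -5.9  0.9]
1.15 [ 1.3 -6.6  0.1]
1.3 [ 1.  -6.7  1.1]
1.45 [ 2.4 -5.7  1.2]
0.013506630168495607 7.0583
```

View pics/s2.png

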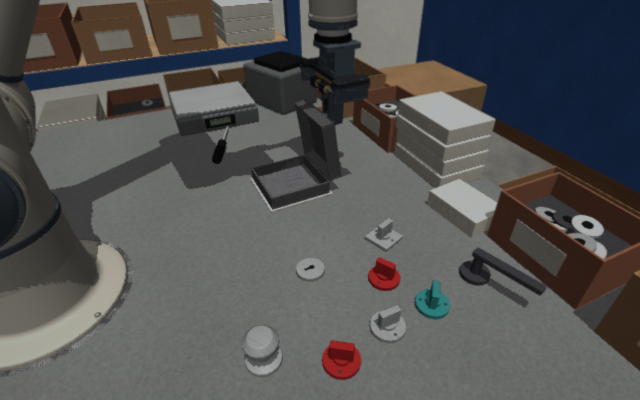

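The lid stands upright at about (320,145) and the tray is clear. Next: release, then fetch the thumbturn.

```bash
python3 - <<'E'
from h import *
arm.grip(.05)
p=arm.current_ee_pos(); arm.move_l(p+[0,0,.11],feed=.25)
R=down(0.0); T=np.array([.4988,-.2985])
arm.move_to([*T,.13],R)
c=arm.get_calibration("wrist"); im=arm.snapshot("wrist")
cv2.imwrite("pics/w3.png",im[:,:,::-1]); cv2.imwrite("pics/t3.png",arm.snapshot("top")[:,:,::-1])
print(arm.current_t(),arm.current_ee_pos(),arm.current_force().round(1))
print(proj("wrist",[[*T,.042],[T[0]-.017,T[1]-.006,.042],[T[0]-.017,T[1]+.006,.042],[T[0]+.017,T[1]+.006,.042]],c))
E
```

```text
10.2083 [ 0.49946152 -0.29777781  0.13023002] [ 0.3  0.7 -0.3]
[[319.92663394 202.33245308]
 [312.3525019  181.86490041]
 [327.46273841 181.86690655]
 [327.23391313 222.07616923]]
```

View pics/w3.png

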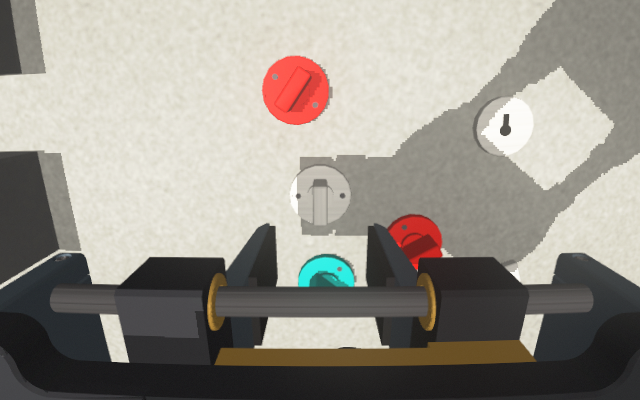

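View pics/t3.png

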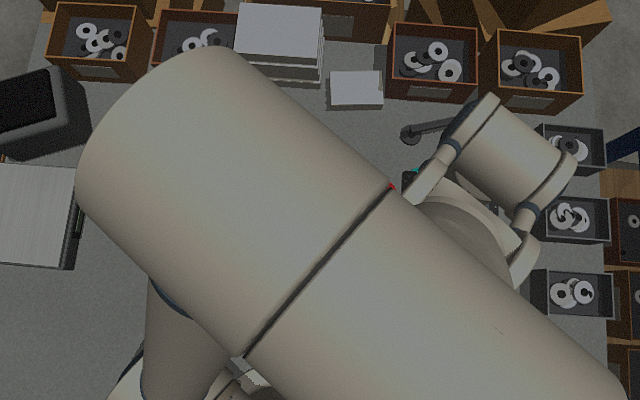

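The wrist view confirms a round silver plate with its turn-piece at (320,200), matching the prediction. Gripping now.

```bash
python3 - <<'E'
from h import *
R=down(0.0); T=np.array([.4988,-.2985])
arm.move_l([*T,.0145],R,feed=.12); print(arm.current_force().round(1),arm.current_ee_pos())
arm.grip(0.0); print("w",arm.current_width(),arm.current_force().round(1))
arm.move_l([*T,.22],feed=.2); print("w",arm.current_width(),arm.current_force().round(1))
G=C+CX*-.008
arm.move_to([*G,.22],down(YAW))
cv2.imwrite("pics/w4.png",arm.snapshot("wrist")[:,:,::-1]); cv2.imwrite("pics/s4.png",arm.snapshot("side")[:,:,::-1])
print(arm.current_t(),arm.current_ee_pos(),arm.current_width())
E
```

```text
[ 0.9 -0.4  1. ] [ 0.49922471 -0.29877139  0.01513606]
w 0.012105036559358899 [-1.1  0.9  2. ]
w 0.011791011981031526 [-0.1 -0.9 -1.9]
14.8417 [0.49192739 0.13084661 0.21995784] 0.011684943293906035
```

View pics/w4.png

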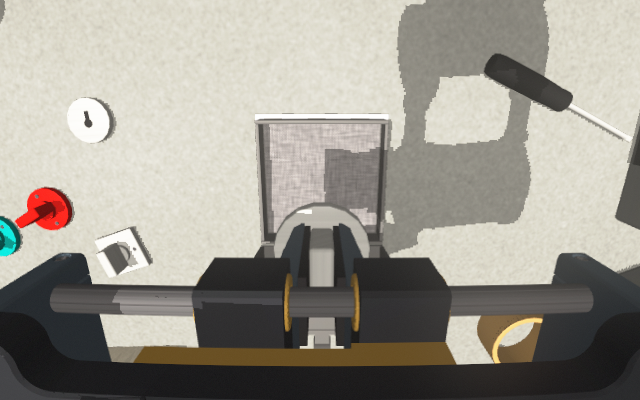

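View pics/s4.png

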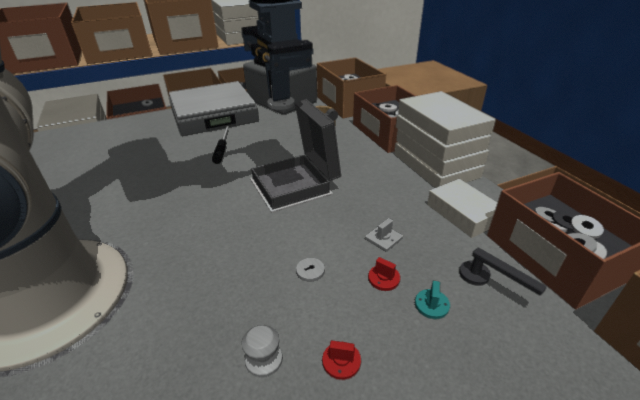

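The thumbturn hangs level in the jaws at wrist (320,235), above the open tray whose inside spans columns 262–385. Lowering it now.

```bash
python3 - <<'E'
from h import *
G=C+CX*-.008;R=down(YAW)
arm.move_l([*G,.05],R,feed=.2); arm.move_l([*G,.026],R,feed=.08); print(arm.current_force().round(1),arm.current_ee_pos())
f0=arm.current_force()
for z in (.025,.024,.0235,.023):
    arm.move_l([*G,z],R,feed=.03); f=arm.current_force(); print(z,f.round(1),arm.current_ee_pos()[2].round(4))
    if f[2]-f0[2]>2: break
arm.grip(.035); print(arm.current_width(),arm.current_force().round(1))
arm.move_l([*G,.22],R,feed=.2)
c=arm.get_calibration("wrist"); 
cv2.imwrite("pics/w5.png",arm.snapshot("wrist")[:,:,::-1]); cv2.imwrite("pics/s5.png",arm.snapshot("side")[:,:,::-1])
P=[[*G,.05],[*G,.017]]; print(proj("wrist",P,c).round(0).tolist(),proj("side",P).round(0).tolist(),arm.current_t())
E
```

```text
[ 0.3  1.1 -1.6] [0.49151025 0.131732   0.0261654 ]
0.025 [-0.8  0.3 -2.5] 0.0253
0.024 [ 0.3  0.1 -2.3] 0.024
0.0235 [ 0.4 -0.  -1.5] 0.0235
0.023 [-0.4  0.2 -1.6] 0.023
0.03500246370790583 [-0.1  0.6  1.3]
[[321.0, 181.0], [321.0, 174.0]] [[285.0, 169.0], [286.0, 181.0]] 19.075
```

View pics/w5.png

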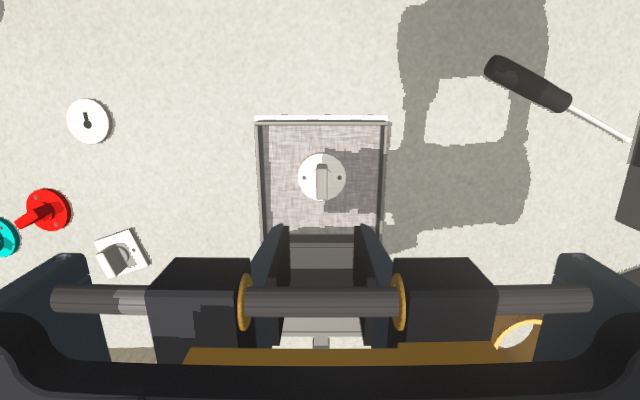

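View pics/s5.png

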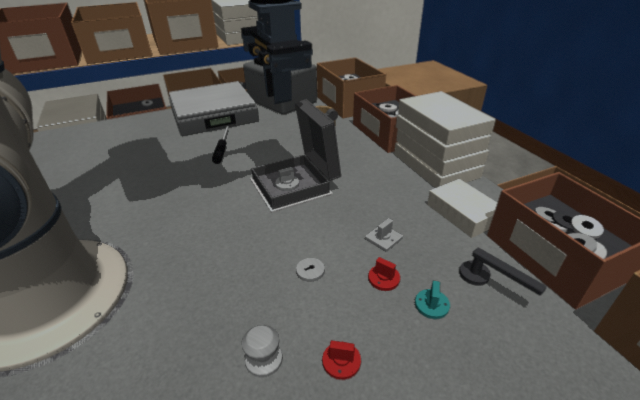

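The thumbturn stands upright in the tray (wrist (321,177), side (287,180)) and the lid is still upright. Next I'll re-grip the tab and close.

```bash
python3 - <<'E'
from h import *
R=down(YAW)
p=tcp(tabpos(1.45)); a=arm.current_ee_pos()
arm.move_l([a[0],a[1],p[2]+.11],R,feed=.2)
arm.grip(.05)
arm.move_l(p+[0,0,.11],R,feed=.2)
arm.move_l(p+[0,0,.02],R,feed=.2); print(arm.current_force().round(1))
arm.move_l(p,R,feed=.06); print(arm.current_force().round(1))
arm.grip(0.0); print("w",arm.current_width(),arm.current_force().round(1),arm.current_t())
for th in list(np.linspace(1.45,.1,10)[1:])+[.04,0]:
    arm.move_l(tcp(tabpos(th)),R,feed=.10)
    f=arm.current_force(); print(round(th,2),f.round(1))
    if np.linalg.norm(f)>40: break
print(arm.current_width(),arm.current_t())
cv2.imwrite("pics/s6.png",arm.snapshot("side")[:,:,::-1])
crop("pics/s6z.png","pics/s6.png",220,100,140,110,5)
E
```

```text
[-0.7 -0.1 -0.2]
[ 0.1 -0.  -0.6]
w 0.013903828552083027 [-0.2 -5.9  0.8] 22.3
1.3 [-1.4 -5.4  0.8]
1.15 [-1.3 -5.5 -0.2]
1.0 [-2.1 -5.8  0.8]
0.85 [-2.2 -6.4  2. ]
0.7 [-1.6 -6.4  0.9]
0.55 [-1.3 -6.5 -0.9]
0.4 [-0.2 -6.2 -3.1]
0.25 [ 0.2 -6.9 -2.9]
0.1 [-0.1 -7.  -2.7]
0.04 [-1.2 -6.8 -0.5]
0 [-1.4 -6.7  1.4]
0.013683406917891328 25.95
```

View pics/s6z.png

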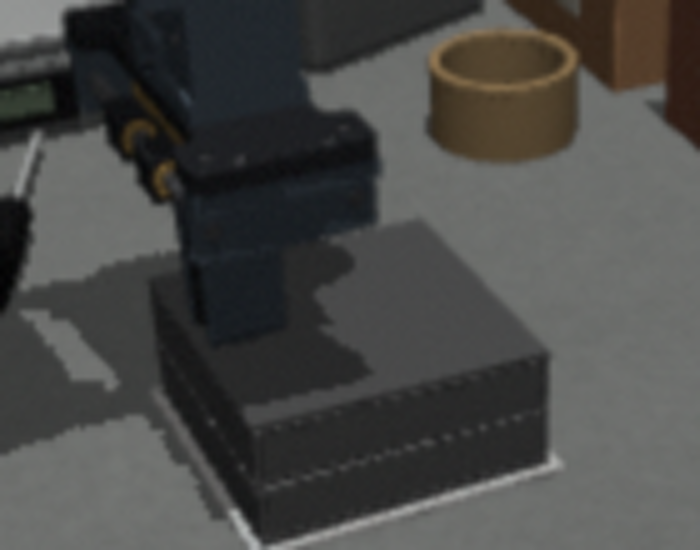

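```bash
python3 - <<'E'
from h import *
R=down(YAW)
for th in (-.01,-.02,-.03):
    arm.move_l(tcp(tabpos(th)),R,feed=.05); f=arm.current_force(); print(th,f.round(1),(arm.current_ee_pos()-tcp(tabpos(th))).round(4))
    if f[2]>8: break
arm.grip(.05); p=arm.current_ee_pos(); print(arm.current_force().round(1))
arm.move_l(p+[0,0,.12],R,feed=.2)
q=arm.current_joint_positions().copy() if hasattr(arm.current_joint_positions(),'copy') else arm.current_joint_positions()
q=np.array(q);q[0]+=60; arm.move_joints(q)
cv2.imwrite("pics/s7.png",arm.snapshot("side")[:,:,::-1]); cv2.imwrite("pics/t7.png",arm.snapshot("top")[:,:,::-1])
print(arm.current_t())
crop("pics/s7z.png","pics/s7.png",235,125,110,85,7); crop("pics/t7z.png","pics/t7.png",180,140,110,100,6)
P=tabpos(0); print(proj("top",P),proj("side",P))
E
```

```text
-0.01 [-1.2 -7.7  2.9] [-0.0002 -0.0004  0.    ]
-0.02 [-1.1 -7.2  1.5] [-0.0002 -0.0004  0.0001]
-0.03 [-3.5 -8.3 15.2] [ 0.0001 -0.0003  0.0006]
[ 0.6 -0.1 -0.7]
30.0167
[[232.79288011 213.74836844]] [[266.97207573 157.08916899]]
```

View pics/s7z.png

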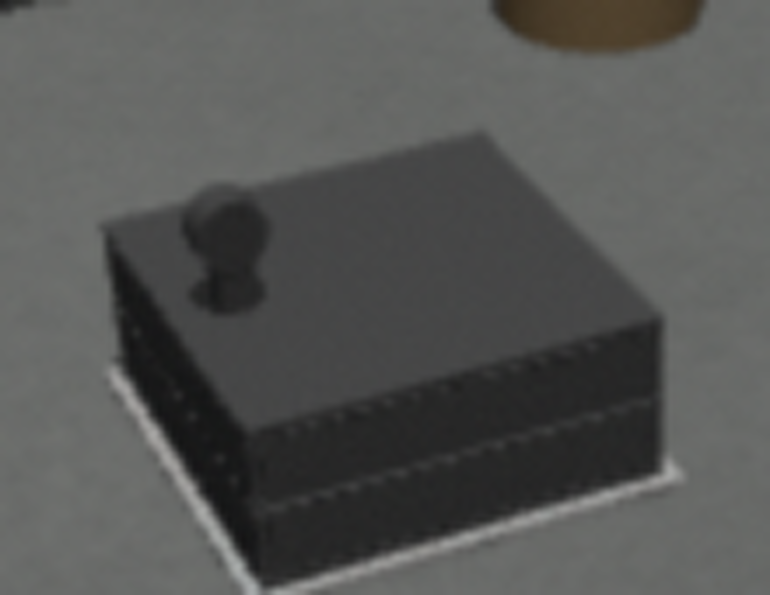

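View pics/t7.png

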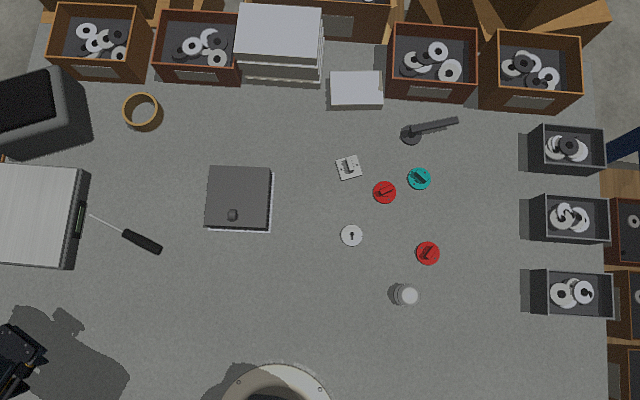

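The lid rim line is even along both visible sides. The tab is at side (267.4,157.6), against (267.0,157.1) predicted for a shut lid. The square twin is still at top (347,168), and the robot touches nothing. Handing in.

```bash
python3 - <<'E'
from rig import arm
arm.sleep(.3); print(arm.current_force().round(1), arm.current_t()); arm.sign_off()
E
```

```text
[-0.6 -0.5  0.2] 30.3167
the job is handed in; nothing more can be done
```

I opened the lid by its tab to about 1.45 rad, stood the round-plate thumbturn upright near the middle of the case floor, let go, and shut the lid over it. I handed the job in at 30.3 s; it reports no verdict.

- **Thumbturn:** after release it stood upright where I meant to put it, in both the wrist and side pictures. I couldn't see it once the lid was shut.
- **Lid:** when I pushed the tab slightly past its shut position, the force rose to 15 N, as it would against the stop. In the side picture the tab is within a pixel of where a shut lid puts it, and the rim line is even.
- **Square twin and look-alikes:** none of them moved in the final top picture.
- **Robot:** it was clear of everything with no outside force beyond noise.

Two checks didn't agree exactly. The case's foot edges first measured 139–142 mm instead of 150, so I placed the case from line fits instead, and those agreed with the tab position to about 1 mm. While swinging the lid, the vertical force also had the opposite sign to what I expected. It stayed within about 5 N, so I carried on.

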